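# Release the charging box's flap with the latch rod

### The arm

A 6-joint arm with a two-finger parallel gripper is mounted at the origin on the work surface. World frame = base frame: x ahead of the robot, y to its left, z up, the work surface at z = 0. Lengths are in mm, angles in rad, forces in N, time in s.
With the tool pointing down it reaches from about 250 to 775 mm from the base axis. Payload 4 kg.
Tool frame: the origin (TCP) lies on the centre line of the jaws, within the pads' length; the fingertips stand 19 mm ahead of it and the grasp point (between the pads) is the TCP; z points along the fingers, x is the direction in which the jaws open and shut, and the axes are right-handed (so a half turn about z gives the same grasp; the last joint's range is limited). The gripper opens to 94 mm and grips with 3 to 60 N. Pads are 16 mm wide; open, the fingers measure 119 mm over their backs; the gripper's body (75 mm by 177 mm) begins 78 mm behind the grasp point.
Start: joints at [1.035, 0.087, 1.371, -0, 1.684, -0.103], TCP at [230.689, 499.301, 224.506] pointing down, gripper open.
Joint ranges: [-3.1, 3.1], [-0.76, 2.03], [0.27, 2.55], [-1.08, 4.22], [0.17, 2.65], [-2.57, 2.57]. Speed limits (rad/s): [2.79, 2.79, 3.14, 3.14, 3.14, 3.14].

### API

Orientations are given as a rotation vector (axis times angle).
In Python, from bench import manip, eyes gives the robot as it stands.
- The arm moves only by the tool servo_tool, never from a script. Its argument "targets" is a list of rows, each an object with "hand": the opening, from 0 (shut) to 1 (fully open); "delta_pos": the shift along the world's x, y, z in mm, a list of three; "rotation": the turn, a rotation vector about the world's x, y, z in degrees, a list of three. A call has 1 to 20 rows; each row is the pose to reach, as a shift and turn from the pose measured when the call began; what a row does not reach only later rows make up. A row lasts 1/12 s, in which the tool goes at most 41.7 mm and 7.16 degrees, less where a joint would pass 70% of its speed; a pose out of reach is approached as far as the arm can. A call with a gripper value outside its range is refused whole. The fingers move at their own pace and stop on an object; the grip force is fixed at half the most. Time passes only in rows, so rows that repeat a pose let the fingers close. It gives the time, the measured TCP pose, the force and the opening at its end, in the units of the state.
- manip.observe(): the state, without advancing time (a new reading comes with each control period).
- eyes.read_camera(name): name is "side" or "top"; returns a dict with "img" (420x560x3 uint8, red, green, blue), "range_z" (420x560 float32, mm along the optical axis (not along the pixel's ray), 0 where there is no reading), "K" (3x3 intrinsics, pixels), "R" (3x3) and "t" (3): a world point X has camera coordinates R X + t. Camera axes: x right, y down, z forward; pixel columns grow to the right and rows downward; lengths in mm; the calibration is good to about 2 mm. A picture is of the moment at which its call begins.
- manip.close_job(): hands the job in, once; it reports no verdict.
Trained networks look in a picture, given as the dict that the camera call returned (one of the last four; its "shot" number tells which), for a name from the list of things; names that differ only in an ending like _2 or _b are one class to them, and where a whole thing is asked for, a point or a joint stands for the part that bears it (a point fixed in the world has none). Each returns a list of dicts, best first, with "confidence" (0 to 1); they miss things now and then, are a little off and sometimes report something else, mostly with a low value. They report only what shows in the picture. A call takes as long as a camera call.
- eyes.recognise(name, picture): "at" ([column, row] in pixels, amid what is visible of it).
- eyes.tip_of(name, picture): "at" ([column, row] in pixels: a listed point, or the origin of a listed thing).
The state is a dict: "t": time; "qpos": joint angles; "dq": joint speeds; "tau": joint torques, N m; "ee_pos": TCP position; "eef_rot": TCP orientation; "force": force on the tool from outside, world axes, zero at the start; "moment": the same for the moment, N m; "opening": finger opening in mm.
Only numpy, scipy, OpenCV 4.12 (cv2) and the standard library are available. Lean on these libraries where they do the work, as an engineer would, in place of code of your own. Each camera call takes 0.05 s, during which the arm holds its last target. There are 200 camera calls.

### The job

Open the blue charging box at the hut's aid table: take the red-handled rod from its white stand, push it down through the yellow-framed slot and feel for the hidden latch tab and press it, firmly enough to make the orange flap spring open but gently enough never to put more than 20 N on the box. Then draw the rod out and hang it back upright in its stand, leaving the flap open and everything else on the table where it was.

Things in the scene. Friction and masses are not known exactly. Their poses are not given: they have to be found in the camera images.
- case: Charging box for headlamp packs, fixed to the table: blue plastic, 120 (x) x 170 (y) x 110 mm high, with one slot framed in yellow in its level top and an orange flap closing its +x side. Origin: centre of the underside; z up, x towards the flap.
- slot (a point): Centre of the slot's mouth, in the top face of the charging box, 110 mm over the table. The slot is 13 mm wide along this frame's x and 60 mm long along its y, straight sided, through a top 8 mm thick; below it is free room, 70 mm deep from the mouth, but for the latch tab. z points up, out of the slot.
- tab_about (a point): Point of the box 44 mm straight below the slot's mouth. The hidden flat tab (20 mm along the slot, wider than the slot across it) has its top's centre up to 11 mm above or below and up to 20 mm along the slot (y) from here; it must be felt for. It sinks on a spring, 3 N to start, 2.5 N more per mm. 4 mm down (13 N) the flap springs open and stays open. Over 20 N (7 mm down) it is damaged.
- flap (a joint): Opening angle of the orange flap (rad), hinged along its lower edge: 0 latched shut; 1.2 fully open, tipped outwards by its own spring. While latched it cannot be pulled open. It is 158 mm wide, 88 mm tall.
- rod: Loose release rod, about 0.09 kg, 150 mm long, standing upright in its stand. Origin at its tip (lower end), z along the rod to its handle. From the tip: round steel shaft 10 mm in diameter with a hemispherical end, 0 to 75 mm; dark round collar 26 mm in diameter, 75 to 81 mm; red square handle 16 x 16 mm (faces across the rod's x and y), 81 to 150 mm.
- rod_tip (a point): The rod's tip, the lowest point of its round end.
- rod_grip (a point): Centre of the handle's grip, 105 mm above the tip on the rod's axis.
- stand: White plastic stand for the rod, fixed to the table: block 64 x 64 x 80 mm high with one square hole 16 x 16 mm right through its middle. The rod hangs upright in it, its collar lying on the block's top, its tip 5 mm over the table. Origin: centre of the underside, z up.
- stand_hole (a point): Centre of the mouth of the stand's hole, in its top face 80 mm over the table, z up.
- grey_bottle: Bystander: grey wide-necked bottle, 80 mm in diameter, 140 mm high. Origin: centre of the underside.
- blue_flask: Bystander: dark blue drinking bottle, 66 mm in diameter, 150 mm high. Origin: centre of the underside.
- headlamp: Bystander: black headlamp body with a red lamp, 62 mm wide, 36 mm high. Origin: centre of the underside.
- mug: Bystander: white mug, 80 mm in diameter, 85 mm high. Origin: centre of the underside.
- spare_pack: Bystander: black battery pack 80 x 38 x 30 mm high. Origin: centre of the underside.
- jar: Bystander: amber jar with a red cap, 72 mm in diameter, 90 mm high. Origin: centre of the underside.
- bowl: Bystander: blue bowl, 120 mm in diameter, 50 mm high. Origin: centre of the underside.

How it is judged (in metres and radians):
On the way, in this order (a step that is already met when the one before it is completed fails the run):
1. the rod's tip has entered the slot, at least 20 mm below its mouth (z of rod_tip in the frame of slot below -0.02 m and horizontal distance between rod_tip and slot below 0.04 m), for 0.05 s.
2. the flap has sprung open (over 0.4 rad) while the rod is in the slot (all of step 1 and value of joint flap above 0.4 rad), for 0.05 s.
At the end, for the whole second after the job is handed in: The flap is open by more than 0.8 rad; the rod hangs at rest in the stand's hole, upright within 0.15 rad, its tip at least 65 mm below the stand's top and within 12 mm of the hole's axis (value of joint flap above 0.8 rad and horizontal distance between rod_tip and stand_hole below 0.012 m and z of rod_tip in the frame of stand_hole below -0.065 m and angle between rod's own z axis and vertical below 0.15 rad and linear speed of rod below 0.02 m/s); the robot touches nothing.
It fails at once if the rod presses the charging box or its latch with more than 20 N (contact force between rod and case above 20 N).
It fails at once if the robot itself presses the charging box with more than 20 N (contact force between any of the fingers, the arm and case above 20 N).
It fails at once if a bystander is moved by more than 30 mm (distance of any of grey_bottle, blue_flask, headlamp, mug, spare_pack, jar, bowl from where it was at the start of the episode above 0.03 m).
It also fails if it takes over 72 s, if anything falls off the work surface, if the arm or the gripper's body presses on something with over 40 N, if the wrist force passes 120 N, or if a joint passes its speed limit or range.

## Working session

There is one attempt and no reset: what is moved stays moved. The work goes in short steps, Python scripts to look and compute and a tool call to move; the robot and the scene stay as the last step left them, time stands still between calls to the robot, and variables do not carry over. Pictures are saved under pics/ and viewed, about 8 in all and at most 12, crops included, and the job is handed in when it is done.

Besides the shell and the picture viewer there is one more tool, called after ">>>" in YAML: its name, and indented under it one key for each argument. servo_tool: Moves the arm, as the interface text tells. Its arguments: {"type":"object","properties":{"targets":{"type":"array"}},"required":["targets"]}

```bash
mkdir -p pics; cat > h.py <<'E'
import numpy as np, cv2
from bench import manip, eyes
def world(p,u,v,z=None,r=1):
    K,R,t=p["K"],np.array(p["R"]),np.array(p["t"])
    ray=np.linalg.inv(K)@[u,v,1]
    if z is None:
        i,j=int(round(v)),int(round(u)); w=p["range_z"][max(i-r,0):i+r+1,max(j-r,0):j+r+1]; d=np.median(w[w>0])
    else:
        d=(z+(R.T@t)[2])/(R.T@ray)[2]
    return R.T@(ray*d-t)
def cloud(p):
    K,R,t=p["K"],np.array(p["R"]),np.array(p["t"])
    v,u=np.indices(p["range_z"].shape); d=p["range_z"]
    c=np.stack([(u-K[0,2])*d/K[0,0],(v-K[1,2])*d/K[1,1],d],-1)
    return (c-t)@R
def save(p,n): cv2.imwrite(f"pics/{n}.png",cv2.cvtColor(p["img"],cv2.COLOR_RGB2BGR))
E
python3 - <<'E'
from h import *
np.set_printoptions(precision=1,suppress=True)
s=manip.observe(); print(s)
for c in("top","side"):
    p=eyes.read_camera(c); save(p,c+"1"); print(c,p["K"][0,0],-np.array(p["R"]).T@p["t"])
    for n in("slot","rod_grip","rod_tip","stand_hole","stand","case","tab_about"):
        for d in eyes.tip_of(n,p)[:2]: print(n,np.array(d["at"]),round(d["confidence"],2),world(p,*d["at"]))
E
```

```text
{'t': 0.0, 'qpos': array([ 1. ,  0.1,  1.4, -0. ,  1.7, -0.1]), 'dq': array([ 0., -0., -0.,  0., -0.,  0.]), 'tau': array([ -0. , -34. , -30.2,   0.1,   0. ,  -0. ]), 'ee_pos': array([230.4, 498.8, 223.3]), 'eef_rot': array([ 2.6,  1.7, -0. ]), 'force': array([0.2, 0. , 0.2]), 'moment': array([-0.1,  0. , -0. ]), 'opening': 94.15429710778268}
top 400.56833311644664 [ 281.9  -21.2 1244.7]
slot [271.5 221.6] 0.79 [539.3   3.3  52.7]
rod_grip [163.  227.6] 0.69 [509.9 305.9 142.3]
stand_hole [165.  228.7] 0.79 [509.8 304.7 126.8]
stand [173.4 234.7] 0.6 [501.  293.2  78.5]
stand [172.7 163.5] 0.27 [716.3 298.2  98.7]
case [274.6 224.8] 0.58 [517.1  -6.6 110.8]
tab_about [271.6 223.6] 0.7 [535.5   3.4  41.3]
tab_about [164.  226.1] 0.37 [515.4 304.9 136.7]
side 437.68226744231214 [204.6 919.2 712.4]
slot [231.5 275.1] 0.65 [514.7 322.7 117.7]
slot [283.1 200.3] 0.59 [547.4 -75.   58.8]
rod_grip [321.3 182.5] 0.27 [ 485.3 -258.    34.6]
stand_hole [231.3 283.5] 0.95 [515.7 323.4  95.3]
stand [234.7 310.8] 0.68 [497.7 348.6  48.6]
case [276.4 236. ] 0.6 [507.8  82.3  52.5]
tab_about [277.9 211.6] 0.58 [514.7  56.8 109.1]
```

View pics/top1.png

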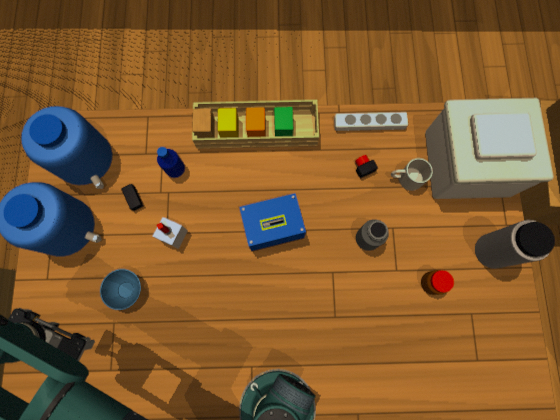

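View pics/side1.png

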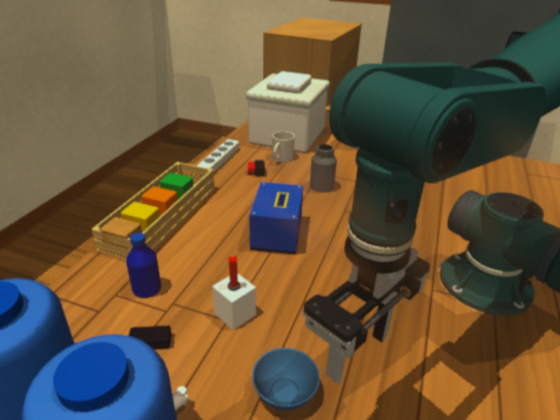

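```bash
python3 - <<'E'
from h import *
np.set_printoptions(precision=2,suppress=True)
for c in("top","side"):
    p=eyes.read_camera(c); X=cloud(p); h=cv2.cvtColor(p["img"],cv2.COLOR_RGB2HSV); H,S,V=cv2.split(h)
    ok=p["range_z"]>0
    def rep(n,m,z=None):
        m=m&ok; q=X[m]
        if len(q)<4: print(c,n,len(q));return
        r=cv2.minAreaRect(q[:,:2].astype(np.float32)); print(c,n,len(q),"mean",q.mean(0),"rect",r[0],r[1],r[2],"z",np.percentile(q[:,2],[5,95]))
    near=lambda x,y,r:(np.hypot(X[...,0]-x,X[...,1]-y)<r)
    rep("red handle",near(510,305,40)&((H<8)|(H>172))&(S>130)&(X[...,2]>85))
    rep("red top",near(510,305,40)&((H<8)|(H>172))&(S>130)&(X[...,2]>143))
    rep("stand top",near(510,305,60)&(S<60)&(V>120)&(abs(X[...,2]-80)<5))
    rep("yellow",near(540,3,90)&(H>20)&(H<35)&(S>120)&(X[...,2]>100))
    rep("case top",near(520,0,130)&(H>95)&(H<125)&(S>100)&(abs(X[...,2]-110)<5))
    rep("orange",near(560,0,130)&(H>8)&(H<18)&(S>150))
E
```

```text
top red handle 69 mean [511.41 308.88 134.97] rect (513.3550415039062, 311.2178039550781) (15.840879440307617, 15.180380821228027) 29.877330780029297 z [ 98.27 155.34]
top red top 35 mean [512.96 310.9  152.54] rect (513.555419921875, 311.4640808105469) (15.24806022644043, 14.952934265136719) 29.877330780029297 z [147.15 157.27]
top stand top 313 mean [511.9  310.65  79.38] rect (513.3795166015625, 312.5551452636719) (65.01980590820312, 63.7108154296875) 65.15107727050781 z [75.97 82.91]
top yellow 81 mean [525.94  -1.25 109.29] rect (525.3892822265625, -1.7636375427246094) (29.21949577331543, 71.13822174072266) 11.955633163452148 z [105.32 112.93]
top case top 1982 mean [533.91   0.65 109.55] rect (534.1676025390625, 0.41126251220703125) (120.97073364257812, 168.4033966064453) 12.946256637573242 z [106.19 112.94]
top orange 2313 mean [565.46  -2.05  -0.42] rect (560.52294921875, 0.7782745361328125) (257.96966552734375, 258.5609436035156) 87.70606231689453 z [-4.5   3.63]
side red handle 212 mean [512.46 320.14 125.72] rect (514.6482543945312, 315.94549560546875) (14.559128761291504,
[... 173 characters left out ...]
4907226562) 25.32699966430664 z [145.01 154.9 ]
side stand top 520 mean [513.16 321.01  78.6 ] rect (515.6541748046875, 314.4393005371094) (65.07737731933594, 67.5914535522461) 65.05650329589844 z [76.63 80.45]
side yellow 63 mean [527.31  -1.57 108.73] rect (527.2820434570312, -0.7470474243164062) (30.385526657104492, 74.2798843383789) 12.71191692352295 z [106.72 110.84]
side case top 1358 mean [535.2   12.17 108.15] rect (536.4524536132812, 2.7830810546875) (119.53746032714844, 174.5946807861328) 13.770890235900879 z [106.04 110.07]
side orange 1892 mean [563.71  38.17  -1.65] rect (557.6321411132812, 15.4365234375) (258.8314514160156, 228.18792724609375) 10.113593101501465 z [-3.96  0.76]
```

The top view shows the stand with the red rod at about (167,232) and the blue box with its yellow slot at about (272,222). In the side view the rod is at (233,275) and the slot at (282,199). No orange shows, so the flap is on the far +x side. I'll zoom in on the handle's yaw.

```bash
python3 - <<'E'
from h import *
a=cv2.imread("pics/top1.png")[205:255,140:200]; b=cv2.imread("pics/side1.png")[250:330,200:280]
c=cv2.imread("pics/top1.png")[185:255,230:315]
f=lambda i:cv2.resize(i,(400,int(400*i.shape[0]/i.shape[1])),interpolation=cv2.INTER_NEAREST)[:330]
a,b,c=f(a),f(b),f(c); h=329
cv2.imwrite("pics/crop1.png",np.hstack([a[:h],b[:h]])[:, :800])
E
```

```text
(no output)
```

View pics/crop1.png

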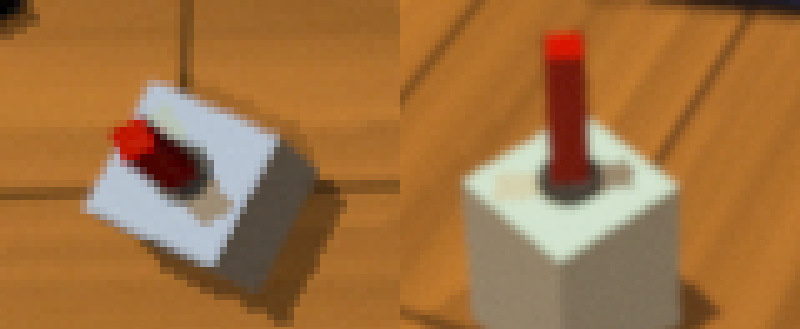

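The side view shows one handle face square to the camera, which puts the handle yaw at about 28°. That matches the fit. I'm moving above the rod.

>>> servo_tool:
  targets:
    - {"hand":1,"delta_pos":[31,-20,5],"rotation":[0,0,-6]}
    - {"hand":1,"delta_pos":[63,-41,5],"rotation":[0,0,-12]}
    - {"hand":1,"delta_pos":[94,-61,5],"rotation":[0,0,-18]}
    - {"hand":1,"delta_pos":[126,-82,5],"rotation":[0,0,-24]}
    - {"hand":1,"delta_pos":[157,-103,5],"rotation":[0,0,-30]}
    - {"hand":1,"delta_pos":[189,-123,5],"rotation":[0,0,-36]}
    - {"hand":1,"delta_pos":[220,-144,5],"rotation":[0,0,-38]}
    - {"hand":1,"delta_pos":[252,-165,5],"rotation":[0,0,-38]}
    - {"hand":1,"delta_pos":[283.5,-185.5,5],"rotation":[0,0,-38]}
    - {"hand":1,"delta_pos":[283.5,-185.5,5],"rotation":[0,0,-38]}
    - {"hand":1,"delta_pos":[283.5,-185.5,5],"rotation":[0,0,-38]}
    - {"hand":1,"delta_pos":[283.5,-185.5,5],"rotation":[0,0,-38]}

```text
t: 1.9
ee_pos: [513.8, 314.0, 229.3]
eef_rot: [-3.053, -0.738, 0.001]
force: [0.3, -0.8, -0.5]
opening: 93.9
```

>>> servo_tool:
  targets:
    - {"hand":1,"delta_pos":[0,0,-30],"rotation":[0,0,1]}
    - {"hand":0.6,"delta_pos":[0,0,-60],"rotation":[0,0,1]}
    - {"hand":0.6,"delta_pos":[0,0,-90],"rotation":[0,0,1]}
    - {"hand":0.5,"delta_pos":[0,0,-114],"rotation":[0,0,1]}
    - {"hand":0.4,"delta_pos":[0,0,-114],"rotation":[0,0,1]}
    - {"hand":0.3,"delta_pos":[0,0,-114],"rotation":[0,0,1]}
    - {"hand":0,"delta_pos":[0,0,-114],"rotation":[0,0,1]}
    - {"hand":0,"delta_pos":[0,0,-114],"rotation":[0,0,1]}
    - {"hand":0,"delta_pos":[0,0,-114],"rotation":[0,0,1]}
    - {"hand":0,"delta_pos":[0,0,-114],"rotation":[0,0,1]}
    - {"hand":0,"delta_pos":[0,0,-114],"rotation":[0,0,1]}

```text
t: 2.82
ee_pos: [514.4, 314.3, 116.6]
eef_rot: [-3.046, -0.765, -0.002]
force: [-0.0, -0.1, 0.1]
opening: 30.5
```

```bash
python3 - <<'E'
from h import *
s=manip.observe(); print({k:np.round(s[k],2) for k in("t","ee_pos","eef_rot","force","moment","opening")})
E
```

```text
{'t': np.float64(2.82), 'ee_pos': array([514.35, 314.28, 116.59]), 'eef_rot': array([-3.05, -0.76, -0.  ]), 'force': array([-0.01, -0.11,  0.08]), 'moment': array([-0.02,  0.04, -0.01]), 'opening': np.float64(30.53)}
```

>>> servo_tool:
  targets:
    - {"hand":0,"delta_pos":[0,0,0],"rotation":[0,0,0]}
    - {"hand":0,"delta_pos":[0,0,0],"rotation":[0,0,0]}
    - {"hand":0,"delta_pos":[0,0,0],"rotation":[0,0,0]}
    - {"hand":0,"delta_pos":[0,0,0],"rotation":[0,0,0]}
    - {"hand":0,"delta_pos":[0,0,0],"rotation":[0,0,0]}

```text
t: 3.23
ee_pos: [514.5, 314.3, 117.1]
eef_rot: [-3.046, -0.765, -0.003]
force: [-0.3, -1.1, 2.6]
opening: 15.9
```

>>> servo_tool:
  targets:
    - {"hand":0,"delta_pos":[0,0,20],"rotation":[0,0,0]}
    - {"hand":0,"delta_pos":[0,0,50],"rotation":[0,0,0]}
    - {"hand":0,"delta_pos":[0,0,85],"rotation":[0,0,0]}
    - {"hand":0,"delta_pos":[0,0,120],"rotation":[0,0,0]}
    - {"hand":0,"delta_pos":[0,0,145],"rotation":[0,0,0]}
    - {"hand":0,"delta_pos":[3,-35,145],"rotation":[0,0,0]}
    - {"hand":0,"delta_pos":[5,-70,145],"rotation":[0,0,0]}
    - {"hand":0,"delta_pos":[6,-105,145],"rotation":[0,0,0]}
    - {"hand":0,"delta_pos":[7,-140,145],"rotation":[0,0,0]}
    - {"hand":0,"delta_pos":[8,-175,145],"rotation":[0,0,0]}
    - {"hand":0,"delta_pos":[9,-210,145],"rotation":[0,0,0]}
    - {"hand":0,"delta_pos":[10,-245,145],"rotation":[0,0,0]}
    - {"hand":0,"delta_pos":[11,-280,145],"rotation":[0,0,0]}
    - {"hand":0,"delta_pos":[12,-305,145],"rotation":[0,0,0]}
    - {"hand":0,"delta_pos":[12,-315.5,135],"rotation":[0,0,0]}
    - {"hand":0,"delta_pos":[12,-315.5,127],"rotation":[0,0,0]}
    - {"hand":0,"delta_pos":[12,-315.5,127],"rotation":[0,0,0]}
    - {"hand":0,"delta_pos":[12,-315.5,127],"rotation":[0,0,0]}
    - {"hand":0,"delta_pos":[12,-315.5,127],"rotation":[0,0,0]}

```text
t: 4.82
ee_pos: [526.3, 0.3, 243.6]
eef_rot: [-3.044, -0.768, -0.002]
force: [-0.1, 0.5, -0.6]
opening: 15.9
```

```bash
python3 - <<'E'
from h import *
np.set_printoptions(precision=2,suppress=True)
s=manip.observe(); print({k:np.round(s[k],2) for k in("t","ee_pos","eef_rot","force","moment","opening")})
P=[]
for c in("top","side"):
    p=eyes.read_camera(c); save(p,c+"2")
    for n,z in(("slot",110),("rod_tip",122),("rod_grip",None)):
        for d in eyes.tip_of(n,p)[:2]: print(c,n,np.array(d["at"]),round(d["confidence"],2),world(p,*d["at"],z=z))
    K,R,t=p["K"],p["R"],p["t"]
    q=K@(np.array(R)@[526.5,-1.2,110]+t); print("slot est px",q[:2]/q[2])
    u,v=(q[:2]/q[2]).astype(int); w,h=(50,46)
    P.append(cv2.resize(cv2.cvtColor(p["img"],cv2.COLOR_RGB2BGR)[v-h:v+h-10,u-w:u+w],(400,328),interpolation=cv2.INTER_NEAREST)); print("crop origin",u-w,v-h)
cv2.imwrite("pics/crop2.png",np.hstack(P))
E
```

```text
{'t': np.float64(4.82), 'ee_pos': array([526.35,   0.32, 243.63]), 'eef_rot': array([-3.04, -0.77, -0.  ]), 'force': array([-0.09,  0.5 , -0.6 ]), 'moment': array([-0.05,  0.05, -0.05]), 'opening': np.float64(15.91)}
top slot [272.5 221.4] 0.6 [527.44  -0.75 110.  ]
top rod_tip [410.  177.3] 0.74 [ 648.06 -408.15  122.  ]
slot est px [272.66 221.71]
crop origin 222 175
side slot [282.6 199.2] 0.62 [523.63  -1.82 110.  ]
side rod_tip [280.9 194.2] 0.58 [529.91  -5.08 122.  ]
side rod_tip [281.8 393.5] 0.34 [328.24 536.53 122.  ]
side rod_grip [282.1 155. ] 0.73 [525.43   7.6  241.81]
slot est px [281.49 199.09]
crop origin 231 153
```

View pics/crop2.png

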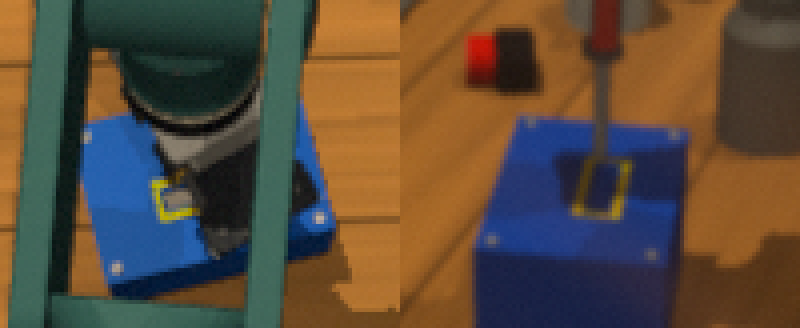

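```bash
cat > meas.py <<'E'
from h import *
def yellow(img,win):
    u0,v0,u1,v1=win; a=img[v0:v1,u0:u1].astype(float)
    w=np.clip(np.minimum(a[...,0],a[...,1])-a[...,2]-25,0,None); w*=(a[...,1]>0.8*a[...,0])
    v,u=np.indices(w.shape); return np.array([(w*u).sum()/w.sum()+u0,(w*v).sum()/w.sum()+v0])
def shaft(img,rows,uc,hw=9):
    out=[]
    for r in rows:
        a=img[r,uc-hw:uc+hw+1].astype(float); x=np.arange(-hw,hw+1)+uc
        bg=(a[:4].mean(0)[None]*(uc+hw-x)[:,None]+a[-4:].mean(0)[None]*(x-uc+hw)[:,None])/(2*hw)
        w=np.clip(np.abs(a-bg).sum(1)-25,0,None); w[:4]=0;w[-4:]=0
        out.append((w*x).sum()/w.sum())
    return np.array(out)
E
python3 - <<'E'
from meas import *
np.set_printoptions(precision=2,suppress=True)
p0=cv2.imread("pics/side1.png")[...,::-1]; 
p=eyes.read_camera("side"); img=p["img"]
pt=eyes.read_camera("top")
y=yellow(p0,(268,186,296,214)); print("side yellow px",y,world(p,*y,z=110))
t0=cv2.imread("pics/top1.png")[...,::-1]; yt=yellow(t0,(255,208,290,236)); print("top yellow px",yt,world(pt,*yt,z=110))
rows=range(168,190); s=shaft(img,rows,281); print(s)
R,t,K=np.array(p["R"]),np.array(p["t"]),p["K"]
C=-R.T@t
def proj(X): q=K@(R@X+t); return q[:2]/q[2]
ee=manip.observe()["ee_pos"]; print("ee",ee)
for z in(136,150,165):
    q=proj([ee[0],ee[1],z]); r=int(round(q[1])); print(z,q,"seen u",np.interp(q[1],list(rows),s))
e=np.array([np.cos(np.radians(13.2)),np.sin(np.radians(13.2)),0])
print("px per mm along case x",(proj(np.array([*ee[:2],136])+e)-proj(np.array([*ee[:2],136]))))
print("slot-from-ee across", (world(p,*y,z=110)-[*ee[:2],110])@e)
E
```

```text
side yellow px [281.24 199.55] [526.31   1.2  110.  ]
top yellow px [272.66 222.08] [525.43  -1.18 110.  ]
[281.42 281.08 280.9  280.86 280.78 281.03 281.13 281.15 281.08 281.
 281.08 281.12 281.04 281.07 281.12 281.13 280.96 280.85 280.87 280.77
 280.67 280.65]
ee [526.52  -1.16 244.17]
136 [281.75 190.55] seen u 280.646443721022
150 [281.89 185.86] seen u 280.8637889354404
165 [282.05 180.76] seen u 281.0605605529747
px per mm along case x [-0.38 -0.03]
slot-from-ee across 0.3387912247171158
```

>>> servo_tool:
  targets:
    - {"hand":0,"delta_pos":[-2.1,0.5,-10],"rotation":[0,0,0]}
    - {"hand":0,"delta_pos":[-2.1,0.5,-17],"rotation":[0,0,0]}
    - {"hand":0,"delta_pos":[-2.1,0.5,-17],"rotation":[0,0,0]}
    - {"hand":0,"delta_pos":[-2.1,0.5,-17],"rotation":[0,0,0]}
    - {"hand":0,"delta_pos":[-2.1,0.5,-17],"rotation":[0,0,0]}

```text
t: 5.73
ee_pos: [524.3, -0.7, 226.9]
eef_rot: [-3.046, -0.765, -0.002]
force: [1.1, -0.4, -2.2]
opening: 16.0
```

```bash
python3 - <<'E'
from meas import *
np.set_printoptions(precision=2,suppress=True)
p0=cv2.imread("pics/side1.png")[...,::-1]
ps=[eyes.read_camera("side") for _ in range(4)]; p=ps[0]; img=np.mean([q["img"] for q in ps],0)
y=yellow(p0,(268,186,296,214))
R,t,K=np.array(p["R"]),np.array(p["t"]),p["K"]
def proj(X): q=K@(R@X+t); return q[:2]/q[2]
S=world(p,*y,z=110); s=manip.observe(); print("ee",s["ee_pos"],s["force"])
rows=list(range(178,197)); sh=shaft(img,rows,281)
for z in(120,125,130,140,150,160):
    q=proj([*S[:2],z]); print(z,q,"seen",np.interp(q[1],rows,sh),"rod off along case x mm",(q[0]-np.interp(q[1],rows,sh))/.38)
c=img[176:212,262:302].astype(np.uint8)[...,::-1]; cv2.imwrite("pics/crop3.png",cv2.resize(c,(640,576),interpolation=cv2.INTER_NEAREST))
E
```

```text
ee [524.64  -0.71 227.55] [ 0.03 -0.17 -0.73]
120 [281.34 196.29] seen 280.472455547071 rod off along case x mm 2.2839991228426912
125 [281.39 194.64] seen 280.9596893029507 rod off along case x mm 1.1367968878244625
130 [281.44 192.99] seen 279.24537144448163 rod off along case x mm 5.783789382606056
140 [281.55 189.66] seen 281.374661539786 rod off along case x mm 0.4535855327171583
150 [281.65 186.3 ] seen 281.51886956469957 rod off along case x mm 0.34988820899077144
160 [281.76 182.91] seen 281.7396373129525 rod off along case x mm 0.047361746936159854
```

View pics/crop3.png

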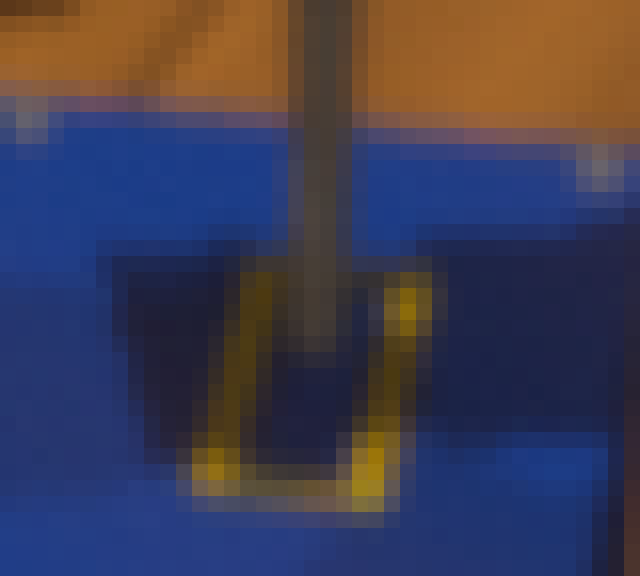

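The rod tip shows at about px (281.6,197.5), just over the slot, and looks centred across it within about 1 mm. I'll descend in small steps and watch the force.

>>> servo_tool:
  targets:
    - {"hand":0,"delta_pos":[-0.4,2,-2],"rotation":[0,0,0]}
    - {"hand":0,"delta_pos":[-0.4,2,-4],"rotation":[0,0,0]}
    - {"hand":0,"delta_pos":[-0.4,2,-5],"rotation":[0,0,0]}
    - {"hand":0,"delta_pos":[-0.4,2,-5],"rotation":[0,0,0]}
    - {"hand":0,"delta_pos":[-0.4,2,-5],"rotation":[0,0,0]}

```text
t: 6.35
ee_pos: [524.1, 1.3, 222.4]
eef_rot: [-3.046, -0.765, -0.004]
force: [0.3, -0.1, -1.0]
opening: 16.1
```

>>> servo_tool:
  targets:
    - {"hand":0,"delta_pos":[0,0,-1],"rotation":[0,0,0]}
    - {"hand":0,"delta_pos":[0,0,-2],"rotation":[0,0,0]}
    - {"hand":0,"delta_pos":[0,0,-2],"rotation":[0,0,0]}

```text
t: 6.6
ee_pos: [524.0, 1.3, 220.1]
eef_rot: [-3.046, -0.765, -0.003]
force: [0.5, 0.1, -2.1]
opening: 15.7
```

>>> servo_tool:
  targets:
    - {"hand":0,"delta_pos":[0,0,-1],"rotation":[0,0,0]}
    - {"hand":0,"delta_pos":[0,0,-2],"rotation":[0,0,0]}
    - {"hand":0,"delta_pos":[0,0,-2],"rotation":[0,0,0]}

```text
t: 6.85
ee_pos: [523.9, 1.3, 217.7]
eef_rot: [-3.046, -0.765, -0.002]
force: [-0.6, 0.8, -0.9]
opening: 15.7
```

>>> servo_tool:
  targets:
    - {"hand":0,"delta_pos":[0,0,-1],"rotation":[0,0,0]}
    - {"hand":0,"delta_pos":[0,0,-2],"rotation":[0,0,0]}
    - {"hand":0,"delta_pos":[0,0,-2],"rotation":[0,0,0]}

```text
t: 7.1
ee_pos: [523.8, 1.3, 215.4]
eef_rot: [-3.046, -0.765, -0.001]
force: [-0.1, -0.3, -1.5]
opening: 16.2
```

>>> servo_tool:
  targets:
    - {"hand":0,"delta_pos":[0.3,0,-2],"rotation":[0,0,0]}
    - {"hand":0,"delta_pos":[0.3,0,-4],"rotation":[0,0,0]}
    - {"hand":0,"delta_pos":[0.3,0,-6],"rotation":[0,0,0]}
    - {"hand":0,"delta_pos":[0.3,0,-8],"rotation":[0,0,0]}
    - {"hand":0,"delta_pos":[0.3,0,-8],"rotation":[0,0,0]}

```text
t: 7.52
ee_pos: [523.8, 1.3, 206.7]
eef_rot: [-3.045, -0.765, 0.0]
force: [-0.4, 0.3, -0.6]
opening: 15.8
```

```bash
python3 - <<'E'
from meas import *
np.set_printoptions(precision=2,suppress=True)
p=eyes.read_camera("side"); s=manip.observe(); print(s["ee_pos"],s["force"],s["moment"])
c=p["img"][160:212,256:310][...,::-1]; cv2.imwrite("pics/crop4.png",cv2.resize(c,(594,572),interpolation=cv2.INTER_NEAREST))
E
```

```text
[523.86   1.34 207.  ] [-0.35  0.07 -0.19] [-0.04  0.03  0.  ]
```

View pics/crop4.png

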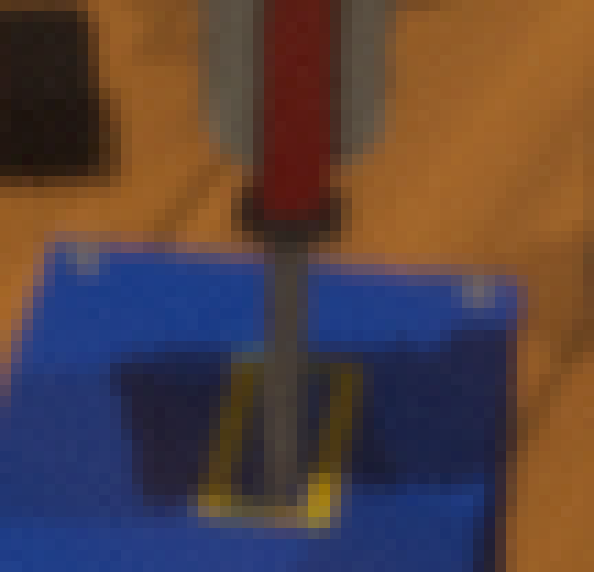

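The rod is in the slot, with the shaft centred between the yellow bars (display 284 against mid 283). I'll go further down and then probe.

>>> servo_tool:
  targets:
    - {"hand":0,"delta_pos":[0.1,0,-3],"rotation":[0,0,0]}
    - {"hand":0,"delta_pos":[0.1,0,-6],"rotation":[0,0,0]}
    - {"hand":0,"delta_pos":[0.1,0,-9],"rotation":[0,0,0]}
    - {"hand":0,"delta_pos":[0.1,0,-12],"rotation":[0,0,0]}
    - {"hand":0,"delta_pos":[0.1,0,-14],"rotation":[0,0,0]}
    - {"hand":0,"delta_pos":[0.1,0,-14],"rotation":[0,0,0]}
    - {"hand":0,"delta_pos":[0.1,0,-14],"rotation":[0,0,0]}

```text
t: 8.15
ee_pos: [523.9, 1.4, 192.8]
eef_rot: [-3.045, -0.765, 0.0]
force: [0.2, 0.1, -0.9]
opening: 15.9
```

>>> servo_tool:
  targets:
    - {"hand":0,"delta_pos":[0,0,-1],"rotation":[0,0,0]}
    - {"hand":0,"delta_pos":[0,0,-2],"rotation":[0,0,0]}
    - {"hand":0,"delta_pos":[0,0,-3],"rotation":[0,0,0]}
    - {"hand":0,"delta_pos":[0,0,-3],"rotation":[0,0,0]}

```text
t: 8.48
ee_pos: [523.8, 1.4, 189.6]
eef_rot: [-3.045, -0.765, 0.001]
force: [-0.1, -0.8, 0.1]
opening: 15.8
```

>>> servo_tool:
  targets:
    - {"hand":0,"delta_pos":[0.1,0,-1],"rotation":[0,0,0]}
    - {"hand":0,"delta_pos":[0.1,0,-2],"rotation":[0,0,0]}
    - {"hand":0,"delta_pos":[0.1,0,-3],"rotation":[0,0,0]}
    - {"hand":0,"delta_pos":[0.1,0,-3],"rotation":[0,0,0]}

```text
t: 8.82
ee_pos: [523.8, 1.4, 186.3]
eef_rot: [-3.045, -0.765, 0.002]
force: [0.6, 0.8, -1.2]
opening: 15.7
```

>>> servo_tool:
  targets:
    - {"hand":0,"delta_pos":[0.1,0,-1],"rotation":[0,0,0]}
    - {"hand":0,"delta_pos":[0.1,0,-2],"rotation":[0,0,0]}
    - {"hand":0,"delta_pos":[0.1,0,-3],"rotation":[0,0,0]}
    - {"hand":0,"delta_pos":[0.1,0,-3],"rotation":[0,0,0]}

```text
t: 9.15
ee_pos: [523.7, 1.4, 182.9]
eef_rot: [-3.045, -0.764, 0.002]
force: [-0.1, 0.2, -1.9]
opening: 15.9
```

>>> servo_tool:
  targets:
    - {"hand":0,"delta_pos":[0.1,0,-1],"rotation":[0,0,0]}
    - {"hand":0,"delta_pos":[0.1,0,-2],"rotation":[0,0,0]}
    - {"hand":0,"delta_pos":[0.1,0,-3],"rotation":[0,0,0]}
    - {"hand":0,"delta_pos":[0.1,0,-3],"rotation":[0,0,0]}

```text
t: 9.48
ee_pos: [523.6, 1.4, 179.6]
eef_rot: [-3.045, -0.764, 0.003]
force: [0.0, 0.2, -1.7]
opening: 15.7
```

>>> servo_tool:
  targets:
    - {"hand":0,"delta_pos":[0.3,0,-1],"rotation":[0,0,0]}
    - {"hand":0,"delta_pos":[0.3,0,-2],"rotation":[0,0,0]}
    - {"hand":0,"delta_pos":[0.3,0,-3],"rotation":[0,0,0]}
    - {"hand":0,"delta_pos":[0.3,0,-3],"rotation":[0,0,0]}

```text
t: 9.82
ee_pos: [523.8, 1.4, 176.3]
eef_rot: [-3.045, -0.764, 0.004]
force: [-0.1, 0.5, -0.8]
opening: 16.1
```

>>> servo_tool:
  targets:
    - {"hand":0,"delta_pos":[0.1,0,-1],"rotation":[0,0,0]}
    - {"hand":0,"delta_pos":[0.1,0,-2],"rotation":[0,0,0]}
    - {"hand":0,"delta_pos":[0.1,0,-3],"rotation":[0,0,0]}
    - {"hand":0,"delta_pos":[0.1,0,-3],"rotation":[0,0,0]}

```text
t: 10.15
ee_pos: [523.8, 1.4, 173.0]
eef_rot: [-3.044, -0.764, 0.005]
force: [-0.8, 0.4, -1.0]
opening: 15.5
```

>>> servo_tool:
  targets:
    - {"hand":0,"delta_pos":[0.1,0,-1],"rotation":[0,0,0]}
    - {"hand":0,"delta_pos":[0.1,0,-2],"rotation":[0,0,0]}
    - {"hand":0,"delta_pos":[0.1,0,-3],"rotation":[0,0,0]}
    - {"hand":0,"delta_pos":[0.1,0,-3],"rotation":[0,0,0]}

```text
t: 10.48
ee_pos: [523.7, 1.4, 169.6]
eef_rot: [-3.044, -0.764, 0.005]
force: [0.2, 0.6, -1.9]
opening: 15.7
```

>>> servo_tool:
  targets:
    - {"hand":0,"delta_pos":[0.1,0,-1],"rotation":[0,0,0]}
    - {"hand":0,"delta_pos":[0.1,0,-2],"rotation":[0,0,0]}
    - {"hand":0,"delta_pos":[0.1,0,-3],"rotation":[0,0,0]}
    - {"hand":0,"delta_pos":[0.1,0,-3],"rotation":[0,0,0]}

```text
t: 10.82
ee_pos: [523.7, 1.5, 166.3]
eef_rot: [-3.044, -0.764, 0.006]
force: [-0.5, 0.1, -1.8]
opening: 16.0
```

>>> servo_tool:
  targets:
    - {"hand":0,"delta_pos":[0.1,0,-1],"rotation":[0,0,0]}
    - {"hand":0,"delta_pos":[0.1,0,-2],"rotation":[0,0,0]}
    - {"hand":0,"delta_pos":[0.1,0,-3],"rotation":[0,0,0]}
    - {"hand":0,"delta_pos":[0.1,0,-3],"rotation":[0,0,0]}

```text
t: 11.15
ee_pos: [523.6, 1.5, 163.0]
eef_rot: [-3.044, -0.764, 0.007]
force: [0.8, -0.3, -2.1]
opening: 15.7
```

>>> servo_tool:
  targets:
    - {"hand":0,"delta_pos":[0.2,0,8],"rotation":[0,-0.25,0]}
    - {"hand":0,"delta_pos":[0.2,0,18],"rotation":[0,-0.25,0]}
    - {"hand":0,"delta_pos":[0.2,0,29],"rotation":[0,-0.25,0]}
    - {"hand":0,"delta_pos":[-0.4,2.5,29],"rotation":[0,-0.25,0]}
    - {"hand":0,"delta_pos":[-0.9,5,29],"rotation":[0,-0.25,0]}
    - {"hand":0,"delta_pos":[-1.5,7.5,29],"rotation":[0,-0.25,0]}
    - {"hand":0,"delta_pos":[-2.1,10,29],"rotation":[0,-0.25,0]}
    - {"hand":0,"delta_pos":[-2.6,12,29],"rotation":[0,-0.25,0]}
    - {"hand":0,"delta_pos":[-3.0,13.6,29],"rotation":[0,-0.25,0]}
    - {"hand":0,"delta_pos":[-3.0,13.6,29],"rotation":[0,-0.25,0]}
    - {"hand":0,"delta_pos":[-3.0,13.6,29],"rotation":[0,-0.25,0]}

```text
t: 12.07
ee_pos: [520.5, 15.2, 191.7]
eef_rot: [-3.045, -0.765, 0.001]
force: [-0.7, -0.6, -0.4]
opening: 16.1
```

>>> servo_tool:
  targets:
    - {"hand":0,"delta_pos":[0,0,-1],"rotation":[0,0,0]}
    - {"hand":0,"delta_pos":[0,0,-2],"rotation":[0,0,0]}
    - {"hand":0,"delta_pos":[0,0,-3],"rotation":[0,0,0]}
    - {"hand":0,"delta_pos":[0,0,-3],"rotation":[0,0,0]}

```text
t: 12.4
ee_pos: [520.3, 15.1, 188.3]
eef_rot: [-3.045, -0.765, 0.002]
force: [-0.2, -0.8, -1.2]
opening: 15.9
```

>>> servo_tool:
  targets:
    - {"hand":0,"delta_pos":[0.1,0,-1],"rotation":[0,0,0]}
    - {"hand":0,"delta_pos":[0.1,0,-2],"rotation":[0,0,0]}
    - {"hand":0,"delta_pos":[0.1,0,-3],"rotation":[0,0,0]}
    - {"hand":0,"delta_pos":[0.1,0,-3],"rotation":[0,0,0]}

```text
t: 12.73
ee_pos: [520.3, 15.1, 185.0]
eef_rot: [-3.044, -0.764, 0.003]
force: [0.4, -0.6, -1.1]
opening: 16.1
```

>>> servo_tool:
  targets:
    - {"hand":0,"delta_pos":[0.1,0,-1],"rotation":[0,0,0]}
    - {"hand":0,"delta_pos":[0.1,0,-2],"rotation":[0,0,0]}
    - {"hand":0,"delta_pos":[0.1,0,-3],"rotation":[0,0,0]}
    - {"hand":0,"delta_pos":[0.1,0,-3],"rotation":[0,0,0]}

```text
t: 13.07
ee_pos: [520.3, 15.1, 181.7]
eef_rot: [-3.044, -0.764, 0.003]
force: [-0.6, -0.6, -0.6]
opening: 16.1
```

>>> servo_tool:
  targets:
    - {"hand":0,"delta_pos":[0.1,0,-1],"rotation":[0,0,0]}
    - {"hand":0,"delta_pos":[0.1,0,-2],"rotation":[0,0,0]}
    - {"hand":0,"delta_pos":[0.1,0,-3],"rotation":[0,0,0]}
    - {"hand":0,"delta_pos":[0.1,0,-3],"rotation":[0,0,0]}

```text
t: 13.4
ee_pos: [520.2, 15.1, 178.4]
eef_rot: [-3.044, -0.764, 0.004]
force: [-0.9, -0.7, -0.4]
opening: 15.6
```

>>> servo_tool:
  targets:
    - {"hand":0,"delta_pos":[0.1,0,-1],"rotation":[0,0,0]}
    - {"hand":0,"delta_pos":[0.1,0,-2],"rotation":[0,0,0]}
    - {"hand":0,"delta_pos":[0.1,0,-3],"rotation":[0,0,0]}
    - {"hand":0,"delta_pos":[0.1,0,-3],"rotation":[0,0,0]}

```text
t: 13.73
ee_pos: [520.2, 15.1, 175.1]
eef_rot: [-3.044, -0.764, 0.005]
force: [-0.0, 0.1, -2.0]
opening: 16.1
```

>>> servo_tool:
  targets:
    - {"hand":0,"delta_pos":[0.1,0,-1],"rotation":[0,0,0]}
    - {"hand":0,"delta_pos":[0.1,0,-2],"rotation":[0,0,0]}
    - {"hand":0,"delta_pos":[0.1,0,-3],"rotation":[0,0,0]}
    - {"hand":0,"delta_pos":[0.1,0,-3],"rotation":[0,0,0]}

```text
t: 14.07
ee_pos: [520.1, 15.2, 171.7]
eef_rot: [-3.044, -0.764, 0.006]
force: [-0.7, 0.3, -1.5]
opening: 16.0
```

>>> servo_tool:
  targets:
    - {"hand":0,"delta_pos":[0.1,0,-1],"rotation":[0,0,0]}
    - {"hand":0,"delta_pos":[0.1,0,-2],"rotation":[0,0,0]}
    - {"hand":0,"delta_pos":[0.1,0,-3],"rotation":[0,0,0]}
    - {"hand":0,"delta_pos":[0.1,0,-3],"rotation":[0,0,0]}

```text
t: 14.4
ee_pos: [520.4, 15.1, 169.5]
eef_rot: [-3.044, -0.764, 0.005]
force: [-0.9, 0.3, 3.5]
opening: 15.6
```

Contact: the force went from about -1.5 to +3.5 N. Pressing on in small steps.

>>> servo_tool:
  targets:
    - {"hand":0,"delta_pos":[0,0,-1],"rotation":[0,0,0]}
    - {"hand":0,"delta_pos":[0,0,-2],"rotation":[0,0,0]}
    - {"hand":0,"delta_pos":[0,0,-2],"rotation":[0,0,0]}

```text
t: 14.65
ee_pos: [520.4, 15.1, 168.4]
eef_rot: [-3.044, -0.765, 0.003]
force: [-1.5, -0.0, 5.1]
opening: 15.8
```

>>> servo_tool:
  targets:
    - {"hand":0,"delta_pos":[0,0,-1],"rotation":[0,0,0]}
    - {"hand":0,"delta_pos":[0,0,-2],"rotation":[0,0,0]}
    - {"hand":0,"delta_pos":[0,0,-2],"rotation":[0,0,0]}

```text
t: 14.9
ee_pos: [520.4, 15.2, 167.7]
eef_rot: [-3.045, -0.765, 0.002]
force: [-2.5, 0.5, 7.1]
opening: 15.9
```

>>> servo_tool:
  targets:
    - {"hand":0,"delta_pos":[-0.3,0,-1],"rotation":[0,0,0]}
    - {"hand":0,"delta_pos":[-0.3,0,-2.5],"rotation":[0,0,0]}
    - {"hand":0,"delta_pos":[-0.3,0,-2.5],"rotation":[0,0,0]}

```text
t: 15.15
ee_pos: [520.3, 15.1, 166.9]
eef_rot: [-3.045, -0.765, 0.0]
force: [-3.3, 0.6, 7.4]
opening: 15.8
```

>>> servo_tool:
  targets:
    - {"hand":0,"delta_pos":[-0.7,0,-1],"rotation":[0,0,0]}
    - {"hand":0,"delta_pos":[-0.7,0,-2.5],"rotation":[0,0,0]}
    - {"hand":0,"delta_pos":[-0.7,0,-2.5],"rotation":[0,0,0]}

```text
t: 15.4
ee_pos: [520.0, 15.1, 166.5]
eef_rot: [-3.046, -0.765, -0.003]
force: [-2.9, -0.1, 8.4]
opening: 15.9
```

>>> servo_tool:
  targets:
    - {"hand":0,"delta_pos":[-0.5,0,-2],"rotation":[0,0,0]}
    - {"hand":0,"delta_pos":[-0.5,0,-4],"rotation":[0,0,0]}
    - {"hand":0,"delta_pos":[-0.5,0,-4],"rotation":[0,0,0]}
    - {"hand":0,"delta_pos":[-0.5,0,-4],"rotation":[0,0,0]}

```text
t: 15.73
ee_pos: [519.8, 15.1, 165.4]
eef_rot: [-3.047, -0.765, -0.007]
force: [-4.7, -0.5, 11.4]
opening: 15.6
```

```bash
python3 - <<'E'
from meas import *
np.set_printoptions(precision=2,suppress=True)
p=eyes.read_camera("side"); s=manip.observe(); print(s["ee_pos"],s["force"],s["moment"])
X=cloud(p)
top=eyes.read_camera("top"); h=cv2.cvtColor(top["img"],cv2.COLOR_RGB2HSV); Y=cloud(top)
a=p["img"][130:250,240:320][...,::-1]; b=top["img"][165:255,225:325][...,::-1]
f=lambda i:cv2.resize(i,(int(540*i.shape[1]/i.shape[0]),540),interpolation=cv2.INTER_NEAREST)
cv2.imwrite("pics/crop5.png",np.hstack([f(a),f(b)])[:, :800])
E
```

```text
[519.8   15.14 165.48] [-4.13  1.24 11.65] [0.03 1.18 0.02]
```

View pics/crop5.png

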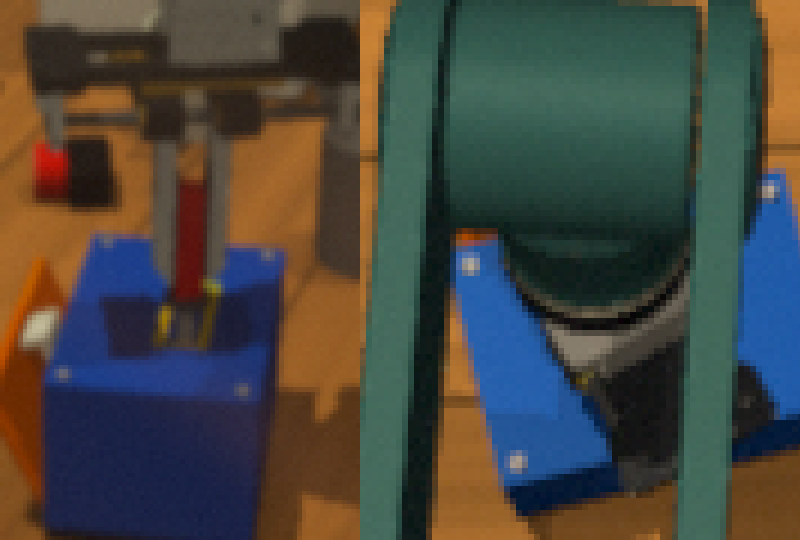

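The flap is open, with orange visible on the left side of the box. I'm drawing the rod straight out.

>>> servo_tool:
  targets:
    - {"hand":0,"delta_pos":[0.3,0,4],"rotation":[0,0.3,0]}
    - {"hand":0,"delta_pos":[0.6,0,10],"rotation":[0,0.4,0]}
    - {"hand":0,"delta_pos":[0.7,0,20],"rotation":[0,0.4,0]}
    - {"hand":0,"delta_pos":[0.7,0,30],"rotation":[0,0.4,0]}
    - {"hand":0,"delta_pos":[0.7,0,40],"rotation":[0,0.4,0]}
    - {"hand":0,"delta_pos":[0.7,0,52],"rotation":[0,0.4,0]}
    - {"hand":0,"delta_pos":[0.7,0,65],"rotation":[0,0.4,0]}
    - {"hand":0,"delta_pos":[0.7,0,80],"rotation":[0,0.4,0]}
    - {"hand":0,"delta_pos":[0.7,0,92],"rotation":[0,0.4,0]}
    - {"hand":0,"delta_pos":[0.7,0,92],"rotation":[0,0.4,0]}
    - {"hand":0,"delta_pos":[0.7,0,92],"rotation":[0,0.4,0]}

```text
t: 16.75
ee_pos: [521.0, 15.1, 258.5]
eef_rot: [-3.046, -0.765, 0.0]
force: [-0.2, 0.4, -0.6]
opening: 15.5
```

>>> servo_tool:
  targets:
    - {"hand":0,"delta_pos":[-1,25,0],"rotation":[0,0,0]}
    - {"hand":0,"delta_pos":[-2,60,0],"rotation":[0,0,0]}
    - {"hand":0,"delta_pos":[-3,95,0],"rotation":[0,0,0]}
    - {"hand":0,"delta_pos":[-4,130,0],"rotation":[0,0,0]}
    - {"hand":0,"delta_pos":[-5,165,0],"rotation":[0,0,0]}
    - {"hand":0,"delta_pos":[-5,200,0],"rotation":[0,0,0]}
    - {"hand":0,"delta_pos":[-6,235,0],"rotation":[0,0,0]}
    - {"hand":0,"delta_pos":[-6,265,0],"rotation":[0,0,0]}
    - {"hand":0,"delta_pos":[-6.5,288,-10],"rotation":[0,0,0]}
    - {"hand":0,"delta_pos":[-6.5,299.2,-30],"rotation":[0,0,0]}
    - {"hand":0,"delta_pos":[-6.5,299.2,-45],"rotation":[0,0,0]}
    - {"hand":0,"delta_pos":[-6.5,299.2,-45],"rotation":[0,0,0]}
    - {"hand":0,"delta_pos":[-6.5,299.2,-45],"rotation":[0,0,0]}
    - {"hand":0,"delta_pos":[-6.5,299.2,-45],"rotation":[0,0,0]}
    - {"hand":0,"delta_pos":[-6.5,299.2,-45],"rotation":[0,0,0]}

```text
t: 18.0
ee_pos: [515.1, 314.0, 214.9]
eef_rot: [-3.046, -0.764, -0.003]
force: [0.1, -0.6, -1.1]
opening: 15.6
```

```bash
python3 - <<'E'
from meas import *
np.set_printoptions(precision=2,suppress=True)
p=eyes.read_camera("side"); s=manip.observe(); print(s["ee_pos"],s["force"],s["eef_rot"])
for n in("rod_tip","stand_hole"):
    for d in eyes.tip_of(n,p)[:1]: print(n,d["at"],d["confidence"])
R,t,K=np.array(p["R"]),np.array(p["t"]),p["K"]
for X in([514.5,314.2,80],[514.5,314.2,102]): q=K@(R@X+t); print(q[:2]/q[2])
top=eyes.read_camera("top")
a=p["img"][230:310,200:280][...,::-1]; b=top["img"][195:255,140:200][...,::-1]
f=lambda i:cv2.resize(i,(400,400),interpolation=cv2.INTER_NEAREST)
cv2.imwrite("pics/crop6.png",np.hstack([f(a),f(b)]))
E
```

```text
[515.19 314.01 215.14] [-0.21  0.08 -0.64] [-3.05 -0.76 -0.  ]
rod_tip [232.4, 275.1] 0.64
stand_hole [232.4, 286.3] 0.86
[234.01 286.34]
[233.67 278.36]
```

View pics/crop6.png

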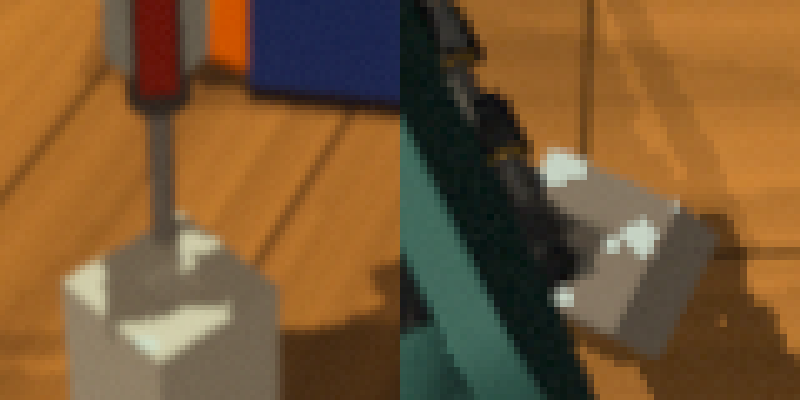

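The rod hangs upright over the stand, with its tip at about px (233,279) and the hole at about (234,286). I'm correcting by under 1 mm and lowering it.

>>> servo_tool:
  targets:
    - {"hand":0,"delta_pos":[-0.9,0,-8],"rotation":[0,0.1,0]}
    - {"hand":0,"delta_pos":[-0.9,0,-16],"rotation":[0,0.1,0]}
    - {"hand":0,"delta_pos":[-0.9,0,-20],"rotation":[0,0.1,0]}
    - {"hand":0,"delta_pos":[-0.9,0,-23],"rotation":[0,0.1,0]}
    - {"hand":0,"delta_pos":[-0.9,0,-26],"rotation":[0,0.1,0]}
    - {"hand":0,"delta_pos":[-0.9,0,-28],"rotation":[0,0.1,0]}
    - {"hand":0,"delta_pos":[-0.9,0,-28],"rotation":[0,0.1,0]}

```text
t: 18.78
ee_pos: [513.8, 314.0, 186.0]
eef_rot: [-3.045, -0.764, 0.002]
force: [-1.2, 0.8, -0.5]
opening: 15.9
```

>>> servo_tool:
  targets:
    - {"hand":0,"delta_pos":[0,0,-3],"rotation":[0,0,0]}
    - {"hand":0,"delta_pos":[0,0,-6],"rotation":[0,0,0]}
    - {"hand":0,"delta_pos":[0,0,-9],"rotation":[0,0,0]}
    - {"hand":0,"delta_pos":[0,0,-9],"rotation":[0,0,0]}

```text
t: 19.12
ee_pos: [513.4, 313.8, 176.0]
eef_rot: [-3.046, -0.764, 0.004]
force: [-0.4, 0.4, -1.2]
opening: 15.8
```

>>> servo_tool:
  targets:
    - {"hand":0,"delta_pos":[0.6,0.2,-7],"rotation":[0,-0.15,0]}
    - {"hand":0,"delta_pos":[0.6,0.2,-14],"rotation":[0,-0.15,0]}
    - {"hand":0,"delta_pos":[0.6,0.2,-21],"rotation":[0,-0.15,0]}
    - {"hand":0,"delta_pos":[0.6,0.2,-28],"rotation":[0,-0.15,0]}
    - {"hand":0,"delta_pos":[0.6,0.2,-35],"rotation":[0,-0.15,0]}
    - {"hand":0,"delta_pos":[0.6,0.2,-42],"rotation":[0,-0.15,0]}
    - {"hand":0,"delta_pos":[0.6,0.2,-48],"rotation":[0,-0.15,0]}
    - {"hand":0,"delta_pos":[0.6,0.2,-53],"rotation":[0,-0.15,0]}
    - {"hand":0,"delta_pos":[0.6,0.2,-53],"rotation":[0,-0.15,0]}

```text
t: 19.87
ee_pos: [513.3, 313.7, 121.3]
eef_rot: [-3.047, -0.765, 0.004]
force: [-0.5, 0.8, -2.0]
opening: 15.9
```

>>> servo_tool:
  targets:
    - {"hand":0,"delta_pos":[0,0,-2],"rotation":[0,0,0]}
    - {"hand":0,"delta_pos":[0,0,-4],"rotation":[0,0,0]}
    - {"hand":0,"delta_pos":[0,0,-4],"rotation":[0,0,0]}
    - {"hand":0,"delta_pos":[0,0,-4],"rotation":[0,0,0]}

```text
t: 20.2
ee_pos: [513.5, 313.7, 117.6]
eef_rot: [-3.047, -0.764, 0.003]
force: [0.9, -0.2, -1.7]
opening: 15.8
```

>>> servo_tool:
  targets:
    - {"hand":0,"delta_pos":[0,0,-1],"rotation":[0,0,0]}
    - {"hand":0,"delta_pos":[0,0,-2],"rotation":[0,0,0]}
    - {"hand":0,"delta_pos":[0,0,-2],"rotation":[0,0,0]}

```text
t: 20.45
ee_pos: [513.7, 313.9, 117.1]
eef_rot: [-3.046, -0.764, 0.001]
force: [-2.5, -1.3, 4.2]
opening: 16.1
```

The collar is seated on the block (4 N). I'm releasing the rod and rising straight up.

>>> servo_tool:
  targets:
    - {"hand":0.3,"delta_pos":[0,0,0],"rotation":[0,0,0]}
    - {"hand":0.5,"delta_pos":[0,0,0],"rotation":[0,0,0]}
    - {"hand":0.7,"delta_pos":[0,0,0],"rotation":[0,0,0]}
    - {"hand":0.7,"delta_pos":[0,0,0],"rotation":[0,0,0]}
    - {"hand":0.7,"delta_pos":[0,0,0],"rotation":[0,0,0]}
    - {"hand":0.7,"delta_pos":[0,0,0],"rotation":[0,0,0]}
    - {"hand":0.7,"delta_pos":[0,0,0],"rotation":[0,0,0]}
    - {"hand":0.7,"delta_pos":[0,0,20],"rotation":[0,0,0]}
    - {"hand":0.7,"delta_pos":[0,0,50],"rotation":[0,0,0]}
    - {"hand":0.7,"delta_pos":[0,0,85],"rotation":[0,0,0]}
    - {"hand":0.7,"delta_pos":[0,0,120],"rotation":[0,0,0]}
    - {"hand":0.7,"delta_pos":[-30,25,130],"rotation":[0,0,0]}
    - {"hand":0.7,"delta_pos":[-65,45,130],"rotation":[0,0,0]}
    - {"hand":0.7,"delta_pos":[-100,65,130],"rotation":[0,0,0]}
    - {"hand":0.7,"delta_pos":[-135,85,130],"rotation":[0,0,0]}
    - {"hand":0.7,"delta_pos":[-170,105,130],"rotation":[0,0,0]}
    - {"hand":0.7,"delta_pos":[-170,105,130],"rotation":[0,0,0]}
    - {"hand":0.7,"delta_pos":[-170,105,130],"rotation":[0,0,0]}

```text
t: 21.95
ee_pos: [342.0, 419.8, 247.4]
eef_rot: [-3.045, -0.771, -0.0]
force: [0.1, -0.7, -0.4]
opening: 65.7
```

```bash
python3 - <<'E'
from h import *
np.set_printoptions(precision=1,suppress=True)
p=eyes.read_camera("side"); t=eyes.read_camera("top"); s=manip.observe(); print(s["t"],s["force"],s["dq"])
for q in(p,t):
    X=cloud(q); H,S,V=cv2.split(cv2.cvtColor(q["img"],cv2.COLOR_RGB2HSV))
    m=(np.hypot(X[...,0]-514,X[...,1]-314)<40)&((H<8)|(H>172))&(S>130)&(X[...,2]>85)
    print("handle",X[m].mean(0),X[m][:,2].max())
    m=(X[...,0]>560)&(X[...,0]<720)&(abs(X[...,1])<120)&(H>5)&(H<16)&(S>200)&(X[...,2]>8)
    print("flap",m.sum(),X[m].mean(0),X[m].min(0),X[m].max(0))
cv2.imwrite("pics/final.png",np.hstack([p["img"][120:420,100:460],t["img"][80:380,20:460]])[...,::-1])
E
```

```text
22.05 [-0.5  0.3 -0.6] [-0.  0. -0.  0.  0.  0.]
handle [512.4 320.1 125.6] 155.92270706690115
flap 536 [638.5  57.8  35.6] [588.5 -49.9  15.1] [687.7 110.5  49.1]
handle [511.1 308.6 135.3] 160.89994257707778
flap 28 [636.1  21.5  34.7] [628.8   6.6  30.4] [653.   38.2  40.9]
```

View pics/final.png

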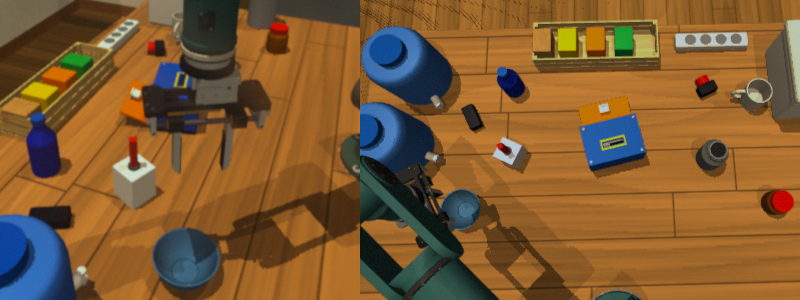

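The rod is upright in its stand, with the handle within about 1 mm of its starting position in both cameras. The flap is wide open, the arm touches nothing and the bystanders haven't moved.

```bash
python3 -c "
from bench import manip
print(manip.close_job())"
```

```text
the job is handed in; nothing more can be done
None
```

The flap is open and the rod is back in its stand; I handed the job in at about 22 s of the 72 s allowed.

**What I did:** I lined the rod up over the slot with the side camera and lowered it in small steps. The first probe, near the slot's middle, found nothing. A second, 14 mm along +y, felt the tab with the tip at about z = 58 mm. I pressed until the flap sprang open, drew the rod out, seated its collar on the stand (about 4 N) and let go.

**Last checks:**
- **Flap:** both cameras show it tipped well outwards. I did not work out its angle.
- **Rod:** it stands upright, and the handle is within about 1 mm of its starting position.
- **Robot:** the arm is clear of everything, and the wrist reads about zero.
- **Bystanders:** the ones I could see look unmoved; I judged this by eye and did not measure.

**Force:** the highest readings I saw were about 12 N vertical with 4–5 N sideways, the sideways part probably from slight tool tilt while pressing. Readings come only at the end of each move, so I did not see the peaks in between.

**Disagreements:** the cameras and the arm's own position differed by 1–2.7 mm, so I aligned by comparing the rod with the slot and hole in the pictures. In two pictures a network's best guess for a rod point was clearly wrong, and I ignored it.

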